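# Shut the wide crate's tilt-out front

## Task

Using only the fingertips, lightly push the tilt-out front of the wide blue crate fully shut, without shoving, tipping or lifting the crate, then draw the hand back clear. Leave the narrow crate alone with its own front still hanging open, and do not touch the softener ball, the steel pitcher or the green lid.

Things in the scene. Friction and masses are not known exactly. Their poses are not given: they have to be found in the camera images.
- wide_crate: the wide blue plastic crate, open on top, 240 mm wide (y), 200 mm deep (x), 170 mm high, walls 5 mm, standing loose on the counter, about 1.8 to 2.6 kg with the cartons in it. Origin: centre of its underside; z up; +x points from its tilt-out front to its back, y along its width. The front panel stands at its -x face, 100 mm from the origin
- wide_lip (a point): the middle of the outer (-x) face of the lip along the top edge of the wide crate's front panel; moves with the panel. The lip is 10 mm high, stands out 12 mm from the panel's inner face and is the part that sticks out furthest towards the robot. This point is 150 mm from the hinge line along the panel; with the front shut it is 112 mm from the crate's origin towards -x and 162 mm above the counter
- wide_front (a joint): tilt of the wide crate's front in rad: 0 = fully shut against the crate, positive = top edge tilted out towards -x; starts between 0.30 and 0.48. The hinge line runs along the crate's y, 12 mm above the counter at the crate's front. The panel stays where it is left; about 1 N at the lip moves it, and it stops dead when shut
- narrow_crate: the narrow blue plastic crate, open on top, 140 mm wide (y), 200 mm deep (x), 170 mm high, walls 5 mm, standing loose on the counter, about 1.5 kg with the cartons in it. Origin: centre of its underside; z up; +x points from its tilt-out front to its back, y along its width. The front panel stands at its -x face, 100 mm from the origin. It has the same kind of front and must be left alone
- narrow_lip (a point): the middle of the outer (-x) face of the lip along the top edge of the narrow crate's front panel; moves with the panel. The lip is 10 mm high, stands out 12 mm from the panel's inner face and is the part that sticks out furthest towards the robot. This point is 150 mm from the hinge line along the panel; with the front shut it is 112 mm from the crate's origin towards -x and 162 mm above the counter
- narrow_front (a joint): tilt of the narrow crate's front in rad: 0 = fully shut against the crate, positive = top edge tilted out towards -x; starts between 0.30 and 0.48. The hinge line runs along the crate's y, 12 mm above the counter at the crate's front. The panel stays where it is left; about 1 N at the lip moves it, and it stops dead when shut
- ball: white plastic softener ball, 91 mm across, 90 mm high, standing loose on a small flat ring; origin: centre of its underside. Leave alone
- pitcher: open stainless steel pitcher, 120 mm across, 190 mm high, with a loop handle reaching 103 mm from its axis towards its +y; loose; origin: centre of its underside. Leave alone
- lid: round green hard silicone lid, 160 mm across, 12 mm thick, lying flat, with a centre knob up to 31 mm high; loose; origin: centre of its underside. Leave alone

How it is judged:
By the outcome, as a careful person would: the job done as asked, in the order asked, and still so for the second after the job is handed in, with the robot touching nothing.
It also fails if it takes over 40 s, if anything falls off the work surface, if the arm or the gripper's body presses on something with over 40 N, if the wrist force passes 120 N, or if a joint passes its speed limit or range.

## Robot

A 7-joint arm with a two-finger parallel gripper is mounted at the origin on the work surface. World frame = base frame: x ahead of the robot, y to its left, z up, the work surface at z = 0. Lengths are in m, angles in rad, forces in N, time in s.
With the tool pointing down it reaches from about 0.425 to 0.925 m from the base axis. Payload 6.8 kg.
Tool frame: the origin (TCP) lies at the very end of the fingers, on their centre line; the grasp point (between the pads) lies 19 mm behind it; z points along the fingers, x is the direction in which the jaws open and shut, and the axes are right-handed (so a half turn about z gives the same grasp; the last joint's range is limited). The gripper opens to 88 mm and grips with 3 to 60 N. Pads are 20 mm wide; open, the fingers measure 115 mm over their backs; the gripper's body (75 mm by 178 mm) begins 61 mm behind the grasp point.
Start: joints at [-0.108, 0.477, 0.022, 1.555, -0.011, 1.109, -0.083], TCP at [0.675, 0, 0.223] pointing down, gripper open.
Joint ranges: [-2.96, 2.96], [-0.34, 2.1], [-1.41, 1.46], [0.24, 2.44], [-1.37, 4.51], [0.17, 1.92], [-2.96, 2.96]. Speed limits (rad/s): [2.39, 2.39, 3.14, 3.14, 3.14, 3.14, 3.14].

## Interface

Orientations are given as a rotation vector (axis times angle).
In Python, from station import env, cams gives the robot as it stands. The module is installed in compiled form; this text tells all that it offers.
- The arm moves only by the tool jog_arm, never from a script. Its arguments are lists of equal length, an entry for each row: "linear": the shift along the tool's x, y, z in m, a list of three; "angular": the turn, a rotation vector about the tool's x, y, z in degrees, a list of three; "gripper": the opening in per cent of the stroke, from 0 (shut) to 100 (fully open). In form: {"linear": [[tx, ty, tz], ...], "angular": [[ax, ay, az], ...], "gripper": [gripper, ...]}. A call has 1 to 5 rows; each row shifts and turns the commanded pose from where the row before left it, along the tool's axes as they then stand; what a row does not reach is not made up. A row lasts 1/10 s, in which the tool goes at most 50 mm and 8.59 degrees, less where a joint would pass 70% of its speed; a pose out of reach is approached as far as the arm can. A call with a gripper value outside its range is refused whole. The fingers move at their own pace and stop on an object; "force" is the grip in N (left out, the last holds). Time passes only in rows, so rows that do not move let the fingers close. It gives the time, the measured TCP pose, the force and the opening at its end, in the units of the state.
- env.get_state(): the state, without advancing time (a new reading comes with each control period).
- cams.get_image(name): name is "scene" or "side" or "wrist"; returns the picture (400x640x3 uint8, red, green, blue); there is no depth.
- cams.calibration(name): a dict with "fx", "fy", "cx", "cy" (pixels), "k1" (the pictures are not rectified: a ray, as slopes to the right and down, at radius r is drawn at 1 + k1 r^2 times it, then the intrinsics apply), "R" (3x3) and "t" (3): a world point X has camera coordinates R X + t. Camera axes: x right, y down, z forward; pixel columns grow to the right and rows downward; lengths in m; the calibration is good to about 2 mm. A picture is of the moment at which its call begins: read the wrist's pose just before it. calibration takes no time and is no camera call; for the wrist camera it gives the pose at the moment of the call.
- env.job_done(): hands the job in, once; it reports no verdict.
The state is a dict: "time_s": time; "q": joint angles; "qd": joint speeds; "joint_efforts": joint torques, N m; "tool_pos": TCP position; "ee_rot": TCP orientation; "contact_force": force on the tool from outside, world axes, zero at the start; "wrist_torque": the same for the moment, N m; "opening": opening from 0.0 (shut) to 1.0 (fully open).
Only numpy, scipy, OpenCV 4.12 (cv2) and the standard library are available. Lean on these libraries where they do the work, as an engineer would, in place of code of your own. Each camera call takes 0.05 s, during which the arm holds its last target. There are 200 camera calls.

## Working session

There is one attempt and no reset: what is moved stays moved. The work goes in short steps, Python scripts to look and compute and a tool call to move; the robot and the scene stay as the last step left them, time stands still between calls to the robot, and variables do not carry over. Pictures are saved under pics/ and viewed, about 8 in all and at most 12, crops included, and the job is handed in when it is done.

Besides the shell and the picture viewer there is one more tool, called after "Emit:" as name(argument=value, ...), one argument or row to a line, values as JSON. jog_arm: Moves the arm, as the interface text tells. Its arguments: {"type":"object","properties":{"linear":{"type":"array","items":{"type":"array","items":{"type":"number"}}},"angular":{"type":"array","items":{"type":"array","items":{"type":"number"}}},"gripper":{"type":"array","items":{"type":"number"}},"force":{"type":"number"}},"required":["linear","angular","gripper"]}

```bash
mkdir -p pics
cat > h.py <<'E'
import numpy as np, cv2, json
from station import env, cams
def snap(n,f):
    c=cams.calibration(n); im=cams.get_image(n); cv2.imwrite(f'pics/{f}.png',im[:,:,::-1])
    json.dump({k:np.array(v).tolist() for k,v in c.items()},open(f'pics/{f}.json','w')); return im
def ray(c,uv):
    x=np.array([(uv[0]-c['cx'])/c['fx'],(uv[1]-c['cy'])/c['fy']]); s=x.copy()
    for _ in range(20): s=x/(1+c['k1']*(s@s))
    R=np.array(c['R']);t=np.array(c['t']); d=R.T@np.array([s[0],s[1],1]); return -R.T@t,d
def onz(c,uv,z):
    o,d=ray(c,uv); return o+d*(z-o[2])/d[2]
def proj(c,X):
    p=np.array(c['R'])@X+np.array(c['t']); s=p[:2]/p[2]; s=s*(1+c['k1']*(s@s)); return s*[c['fx'],c['fy']]+[c['cx'],c['cy']]
def load(f): return json.load(open(f'pics/{f}.json'))
def tri(a,ua,b,ub):
    o1,d1=ray(a,ua);o2,d2=ray(b,ub)
    s=np.linalg.lstsq(np.c_[d1,-d2],o2-o1,rcond=None)[0]; p,q=o1+d1*s[0],o2+d2*s[1]; return (p+q)/2,np.linalg.norm(p-q)
E
python3 - <<'E'
from h import *
for n in ['scene','side','wrist']:
    snap(n,n+'0'); c=load(n+'0'); print(n,-np.array(c['R']).T@c['t'],np.array(c['R'])[2])
s=env.get_state(); print(s)
E
```

```text
scene [1.19384984 0.07612743 1.27811133] [-0.46920883 -0.11631517 -0.87539354]
side [ 1.13078552 -0.13305406  1.03022085] [-0.53296723  0.04556465 -0.84490816]
wrist [0.67488415 0.07283555 0.38353116] [-9.36605400e-04 -2.66303484e-01 -9.63888778e-01]
{'time_s': 0.15, 'q': array([-0.10813908,  0.47759541,  0.02237022,  1.55616785, -0.0115326 ,
        1.10925697, -0.08308498]), 'qd': array([ 7.87274559e-04, -7.00241912e-04, -2.76612884e-04, -2.77273733e-03,
        2.32536284e-03, -5.68201847e-05, -6.87342659e-04]), 'joint_efforts': array([ 2.56581799e-03, -5.83290482e+01,  1.53667007e+00, -2.72875071e+01,
       -5.42110554e-02,  1.44432642e-02,  8.67239464e-05]), 'tool_pos': array([6.74573392e-01, 1.83784764e-05, 2.21939287e-01]), 'ee_rot': array([ 3.14152154e+00,  5.81147498e-05, -2.03836672e-03]), 'contact_force': array([-0.5588365 , -0.83946226,  0.1849451 ]), 'wrist_torque': array([ 0.04343032, -0.0011691 , -0.01759798]), 'opening': 1.0021198186850468}
```

View pics/scene0.png

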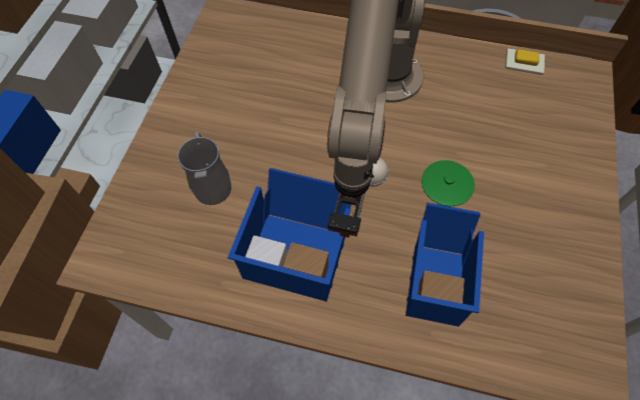

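View pics/side0.png

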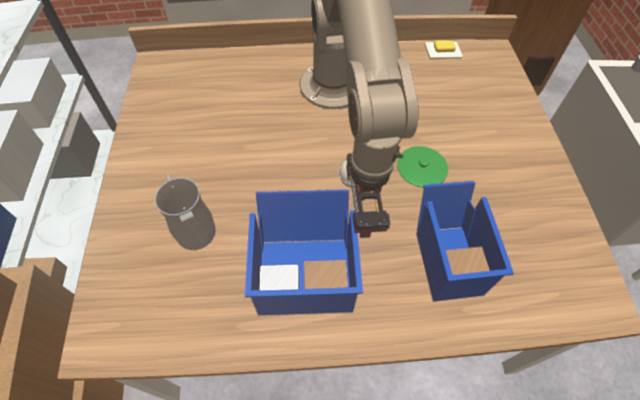

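The crates' fronts face the robot, with the wide one at negative y; the ball sits close behind the hand. I'll enlarge both views of the wide crate.

Run:
```python
import cv2,numpy as np
a=cv2.imread('pics/scene0.png')[150:310,225:385];b=cv2.imread('pics/side0.png')[170:330,235:395]
f=lambda i:cv2.resize(i,(400,400),interpolation=cv2.INTER_CUBIC)
a,b=f(a),f(b)
o=np.hstack([a,b]); cv2.imwrite('pics/crop1.png',o)
```

```text
(no output)
```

View pics/crop1.png

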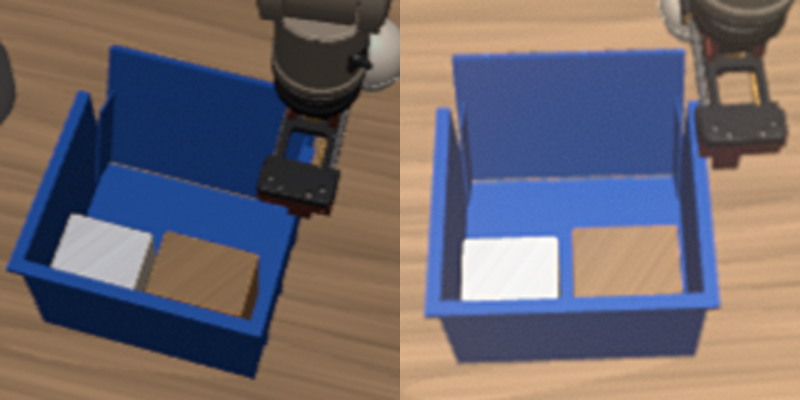

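View pics/wrist0.png

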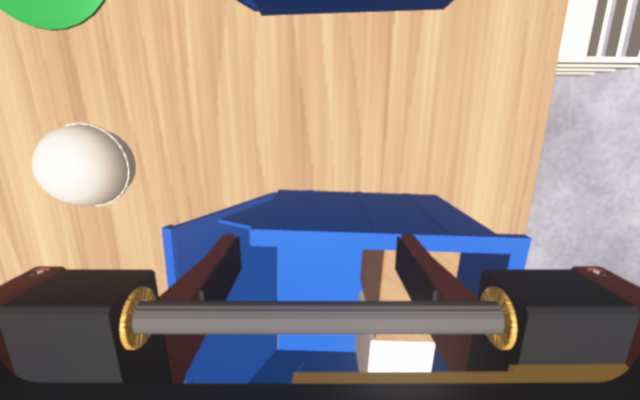

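Run:
```python
from h import *
a,b,w=load('scene0'),load('side0'),load('wrist0')
A=lambda u,v:(225+u/2.5,150+v/2.5); B=lambda u,v:(235+u/2.5,170+v/2.5)
for n,p,z in [('backbot-y',A(48,322),0),('backbot+y',A(255,377),0)]: print(n,onz(a,p,z))
for n,p,z in [('backbot-y',B(58,362),0),('backbot+y',B(294,355),0),('rim-',B(26,315),.17),('rim+',B(316,306),.17)]: print(n,onz(b,p,z))
print('rim- tri',tri(a,A(10,268),b,B(26,315)),'rim+',tri(a,A(262,333),b,B(316,306)))
print('panel -y top',tri(a,A(112,46),b,B(54,56)))
print('panel +y top', onz(b,B(283,51),.155), onz(w,(165,230),.155))
print('ball', onz(w,(80,165),.045),'wrist ball left/right',onz(w,(131,165),.045),onz(w,(90,205),.045))
```

```text
backbot-y [ 0.81429481 -0.25207995  0.        ]
backbot+y [ 0.82067557 -0.01760938  0.        ]
backbot-y [ 0.81538061 -0.25802352  0.        ]
backbot+y [ 0.82393335 -0.02003189  0.        ]
rim- [ 0.82451602 -0.26508889  0.17      ]
rim+ [ 0.83289056 -0.01493323  0.17      ]
rim- tri (array([ 0.81363035, -0.26943722,  0.14308981]), np.float64(0.0024771781649704327)) rim+ (array([ 0.8199764 , -0.01083083,  0.13968906]), np.float64(0.0045800755552711766))
panel -y top (array([ 0.53815305, -0.24749198,  0.13969776]), np.float64(0.0012374688574386039))
panel +y top [ 0.55800342 -0.01348091  0.155     ] [ 0.5549399  -0.01086727  0.155     ]
ball [0.41313078 0.0245135  0.045     ] wrist ball left/right [0.4696205  0.02445128 0.045     ] [ 0.4153261  -0.02110424  0.045     ]
```

Wide crate is at about (0.72, -0.134) with yaw about -0.03. Its lip is near x 0.54, z 0.145, and shut it would be at x≈0.607. I'll close the fingers and go in front of the panel, staying above it.

Emit:
jog_arm(
  linear=[
    [-0.035,0.026,0],
    [-0.035,0.026,0],
    [-0.035,0.026,0],
    [-0.035,0.026,0],
    [-0.035,0.026,0],
  ],
  angular=[
    [0,0,0],
    [0,0,0],
    [0,0,0],
    [0,0,0],
    [0,0,0],
  ],
  gripper=[0,0,0,0,0],
)

```text
time_s: 0.65
tool_pos: [0.4983, -0.1309, 0.2224]
ee_rot: [-3.142, 0.0, 0.0]
contact_force: [0.4, -1.7, 0.4]
opening: 0.583
```

Emit:
jog_arm(
  linear=[
    [-0.02,0,0],
    [0,0,0],
    [0,0,0],
  ],
  angular=[
    [0,0,0],
    [0,0,0],
    [0,0,0],
  ],
  gripper=[0,0,0],
)

```text
time_s: 0.95
tool_pos: [0.4806, -0.1296, 0.2229]
ee_rot: [-3.141, -0.001, -0.002]
contact_force: [0.0, 0.0, 0.2]
opening: 0.313
```

Run:
```python
from h import *
snap('wrist','wrist1');snap('side','side1')
s=env.get_state();print(s['time_s'],s['tool_pos'],s['ee_rot'],s['contact_force'],s['opening'])
a=cv2.imread('pics/side1.png')[150:310,235:395]
a=cv2.resize(a,(400,400),interpolation=cv2.INTER_CUBIC); w=cv2.resize(cv2.imread('pics/wrist1.png'),(400,250))
cv2.imwrite('pics/v1.png',np.hstack([a,np.vstack([w,np.zeros((150,400,3),np.uint8)])]))
```

```text
1.05 [ 0.481344   -0.1292275   0.22275824] [-3.14148045e+00 -2.47129969e-03 -1.29633938e-03] [0.75902199 0.35792404 0.14868884] 0.2203876182556653
```

View pics/v1.png

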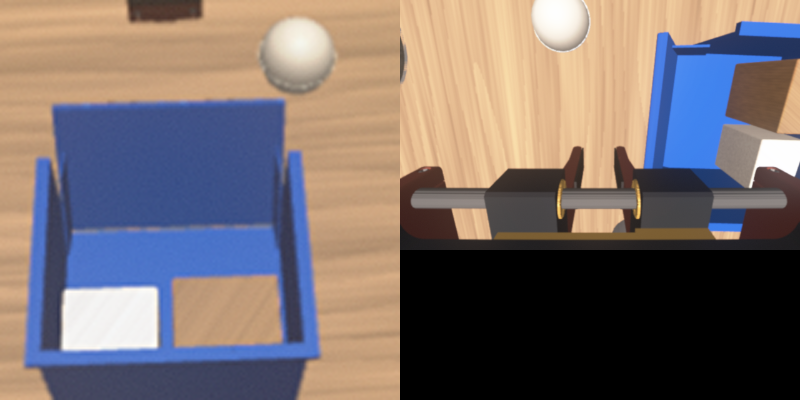

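Both views show the panel still hanging open and the hand in front of it, clear of everything: lip corners in the side view at crop (52,106) and (285,101), and lip edge in the wrist view near full-frame (416,53)-(394,264). I'll now fix the lip and check clearances.

Run:
```python
from h import *
b,w=load('side1'),load('wrist1')
B=lambda u,v:(235+u/2.5,150+v/2.5)
print('+y lip',tri(b,B(285,101),w,(424,53)), 'outer edge +y',onz(w,(416,53),.148),onz(w,(394,264),.148))
for z in(.14,.15):print(onz(b,B(52,104),z),onz(b,B(285,101),z))
print('pitcher',tri(load('scene0'),(199,155),load('side0'),(179,197)))
print('ball',onz(w,((560-400)*1.6,22*1.6),.045))
# predictions of lip outer-top corners in side view per tilt
for th in(.35,.4,.45,.5):
  print(th,[ (lambda y: (proj(b,np.array([.7195-.1,-.1345+.0035,0])+np.array([-(.155*np.sin(th)),y,.012+.155*np.cos(th)]))-[235,150])*2.5)(y) for y in(-.117,.117)])
```

```text
+y lip (array([ 0.55463267, -0.01151473,  0.14944253]), np.float64(0.0016570461086786005)) outer edge +y [ 0.54948076 -0.01210369  0.148     ] [ 0.54462854 -0.17350122  0.148     ]
[ 0.53642608 -0.24924435  0.14      ] [ 0.54832002 -0.00936786  0.14      ]
[ 0.54310262 -0.24793916  0.15      ] [ 0.55486295 -0.01075725  0.15      ]
pitcher (array([ 0.56517087, -0.43385519,  0.17924658]), np.float64(0.001788733527826182))
ball [0.41987781 0.02330317 0.045     ]
0.35 [array([ 50.71680872, 119.21088284]), array([283.54225548, 106.4921875 ])]
0.4 [array([ 51.1589755 , 114.69343686]), array([282.59595105, 102.08825222])]
0.45 [array([ 51.63765546, 110.54661328]), array([281.65365536,  98.05314488])]
0.5 [array([ 52.15058335, 106.77639195]), array([280.71824789,  94.39256147])]
```

Emit:
jog_arm(
  linear=[
    [0,0,0.03],
    [0,0,0.03],
    [0,0,0.022],
    [0,0,0],
    [0,0,0],
  ],
  angular=[
    [0,0,0],
    [0,0,0],
    [0,0,0],
    [0,0,0],
    [0,0,0],
  ],
  gripper=[0,0,0,0,0],
)

```text
time_s: 1.55
tool_pos: [0.4809, -0.1295, 0.1408]
ee_rot: [-3.141, -0.002, 0.001]
contact_force: [-0.2, -0.2, -0.2]
opening: 0.01
```

Emit:
jog_arm(
  linear=[
    [0.012,0,0],
    [0.012,0,0],
    [0.008,0,0],
    [0.005,0,0],
    [0.005,0,0],
  ],
  angular=[
    [0,0,0],
    [0,0,0],
    [0,0,0],
    [0,0,0],
    [0,0,0],
  ],
  gripper=[0,0,0,0,0],
)

```text
time_s: 2.05
tool_pos: [0.5227, -0.13, 0.1408]
ee_rot: [3.142, 0.0, 0.0]
contact_force: [0.1, 0.1, -0.5]
opening: 0.004
```

Emit:
jog_arm(
  linear=[
    [0.004,0,0],
    [0.004,0,0],
    [0.004,0,0],
    [0.004,0,0],
    [0.004,0,0],
  ],
  angular=[
    [0,0,0],
    [0,0,0],
    [0,0,0],
    [0,0,0],
    [0,0,0],
  ],
  gripper=[0,0,0,0,0],
)

```text
time_s: 2.55
tool_pos: [0.5418, -0.1301, 0.1406]
ee_rot: [-3.142, 0.0, 0.001]
contact_force: [-1.8, -1.1, 1.4]
opening: 0.002
```

Emit:
jog_arm(
  linear=[
    [0.004,0,-0.001],
    [0.004,0,-0.001],
    [0.004,0,-0.001],
    [0.004,0,-0.001],
    [0.004,0,-0.001],
  ],
  angular=[
    [0,0,0],
    [0,0,0],
    [0,0,0],
    [0,0,0],
    [0,0,0],
  ],
  gripper=[0,0,0,0,0],
)

```text
time_s: 3.05
tool_pos: [0.5624, -0.13, 0.1458]
ee_rot: [3.142, 0.0, 0.0]
contact_force: [-1.6, -0.2, 0.6]
opening: 0.006
```

Run:
```python
from h import *
snap('wrist','wrist2');snap('side','side2')
F=[env.get_state()['contact_force']];print(F)
a=cv2.imread('pics/side2.png')[150:310,235:395]
a=cv2.resize(a,(400,400),interpolation=cv2.INTER_CUBIC); w=cv2.resize(cv2.imread('pics/wrist2.png'),(400,250))
cv2.imwrite('pics/v2.png',np.hstack([a,np.vstack([w,np.zeros((150,400,3),np.uint8)])]))
```

```text
[array([1.18873556, 0.43922335, 0.75699906])]
```

View pics/v2.png

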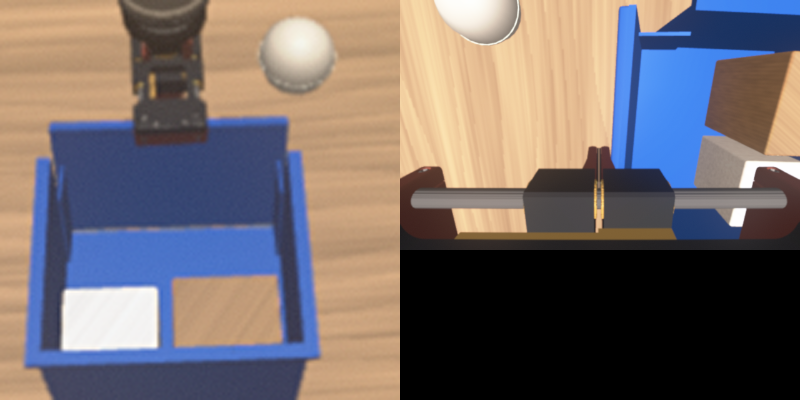

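The panel is swinging shut (lip row 104→124 in the crop) and the crate hasn't moved. I'll continue, slowing down near the stop.

Emit:
jog_arm(
  linear=[
    [0.004,0,-0.001],
    [0.004,0,-0.001],
    [0.003,0,-0.001],
    [0.003,0,0],
    [0.002,0,0],
  ],
  angular=[
    [0,0,0],
    [0,0,0],
    [0,0,0],
    [0,0,0],
    [0,0,0],
  ],
  gripper=[0,0,0,0,0],
)

```text
time_s: 3.65
tool_pos: [0.5784, -0.1299, 0.1487]
ee_rot: [-3.142, -0.0, -0.0]
contact_force: [-1.1, 0.9, 0.7]
opening: 0.006
```

Emit:
jog_arm(
  linear=[
    [0.002,0,0],
    [0.002,0,0],
    [0.001,0,0],
    [0.001,0,0],
    [0.001,0,0],
  ],
  angular=[
    [0,0,0],
    [0,0,0],
    [0,0,0],
    [0,0,0],
    [0,0,0],
  ],
  gripper=[0,0,0,0,0],
)

```text
time_s: 4.15
tool_pos: [0.585, -0.13, 0.1486]
ee_rot: [-3.142, 0.0, 0.0]
contact_force: [-0.6, -0.2, 0.4]
opening: 0.003
```

Emit:
jog_arm(
  linear=[
    [0.001,0,0],
    [0.001,0,0],
    [0.001,0,0],
    [0,0,0],
  ],
  angular=[
    [0,0,0],
    [0,0,0],
    [0,0,0],
    [0,0,0],
  ],
  gripper=[0,0,0,0],
)

```text
time_s: 4.55
tool_pos: [0.5882, -0.13, 0.1486]
ee_rot: [3.142, 0.0, 0.0]
contact_force: [-0.3, -0.7, -0.5]
opening: 0.004
```

Emit:
jog_arm(
  linear=[
    [0.001,0,0],
    [0.001,0,0],
    [0,0,0],
  ],
  angular=[
    [0,0,0],
    [0,0,0],
    [0,0,0],
  ],
  gripper=[0,0,0],
)

```text
time_s: 4.85
tool_pos: [0.5902, -0.13, 0.1487]
ee_rot: [3.142, 0.0, 0.0]
contact_force: [-0.0, -0.3, 0.5]
opening: 0.008
```

Run:
```python
from h import *
F=[]
for i in range(3):
    snap('side','side3');F.append(env.get_state()['contact_force'][0])
print(F)
a=cv2.imread('pics/side3.png')[150:310,235:395]; 
snap('wrist','wrist3'); w=cv2.imread('pics/wrist3.png')[0:320,320:640]
f=lambda i:cv2.resize(i,(400,400),interpolation=cv2.INTER_CUBIC)
cv2.imwrite('pics/v3.png',np.hstack([f(a),f(w)]))
```

```text
[np.float64(0.27584274983405077), np.float64(0.22752949873614048), np.float64(-0.23958021226170334)]
```

View pics/v3.png

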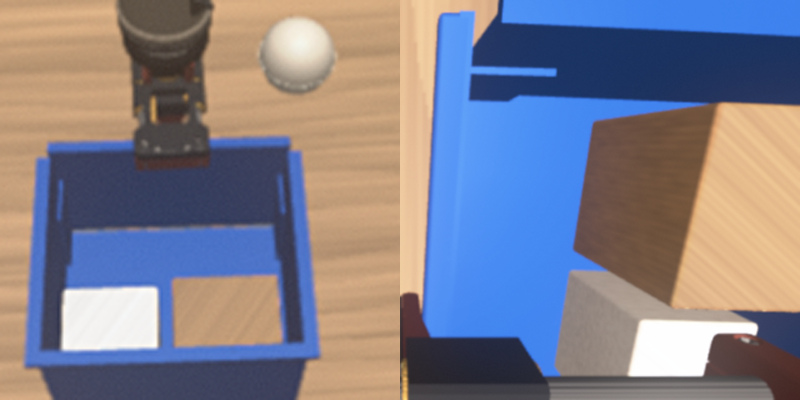

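The gap is small now, and the crate is in the same place (cartons and back rim unchanged). I'll close the last few mm in 1 mm steps, watching the force.

Emit:
jog_arm(
  linear=[
    [0.001,0,0],
    [0.001,0,0],
  ],
  angular=[
    [0,0,0],
    [0,0,0],
  ],
  gripper=[0,0],
)

```text
time_s: 5.25
tool_pos: [0.592, -0.13, 0.1487]
ee_rot: [-3.142, -0.0, 0.0]
contact_force: [-0.7, 0.6, 0.9]
opening: 0.005
```

Emit:
jog_arm(
  linear=[
    [0.001,0,0],
    [0,0,0],
  ],
  angular=[
    [0,0,0],
    [0,0,0],
  ],
  gripper=[0,0],
)

```text
time_s: 5.45
tool_pos: [0.5932, -0.13, 0.1487]
ee_rot: [-3.142, -0.0, -0.0]
contact_force: [-0.7, -0.5, 0.5]
opening: 0.008
```

Emit:
jog_arm(
  linear=[
    [0.001,0,0],
    [0,0,0],
  ],
  angular=[
    [0,0,0],
    [0,0,0],
  ],
  gripper=[0,0],
)

```text
time_s: 5.65
tool_pos: [0.5941, -0.13, 0.1486]
ee_rot: [3.142, -0.0, 0.0]
contact_force: [-0.8, -0.7, 0.2]
opening: 0.006
```

Emit:
jog_arm(
  linear=[
    [0.001,0,0],
    [0,0,0],
  ],
  angular=[
    [0,0,0],
    [0,0,0],
  ],
  gripper=[0,0],
)

```text
time_s: 5.85
tool_pos: [0.5951, -0.13, 0.1487]
ee_rot: [3.142, 0.0, 0.0]
contact_force: [0.2, -0.2, 0.3]
opening: 0.008
```

Emit:
jog_arm(
  linear=[
    [0.001,0,0],
    [0,0,0],
  ],
  angular=[
    [0,0,0],
    [0,0,0],
  ],
  gripper=[0,0],
)

```text
time_s: 6.05
tool_pos: [0.5961, -0.13, 0.1487]
ee_rot: [3.142, -0.0, 0.0]
contact_force: [-0.3, -0.0, 0.5]
opening: 0.003
```

Run:
```python
from h import *
F=[]
for i in range(4):
    cams.get_image('side');F.append(env.get_state()['contact_force'])
print(np.mean(F,0),np.std(F,0))
snap('side','side4');snap('scene','scene4')
d=[np.abs(cv2.imread('pics/side4.png')[290:320,240:370].astype(int)-cv2.imread('pics/side1.png')[290:320,240:370]).mean()];print('back diff',d)
a=cv2.imread('pics/side4.png')[190:270,240:370]; b=cv2.imread('pics/side3.png')[190:270,240:370]
f=lambda i:cv2.resize(i,(780,300) if 0 else (488,300),interpolation=cv2.INTER_CUBIC)
cv2.imwrite('pics/v4.png',np.vstack([f(b),f(a)]))
```

```text
[-0.10449436  0.03836149  0.28399228] [0.33577762 0.39765226 0.41746002]
back diff [np.float64(1.4123931623931625)]
```

View pics/v4.png

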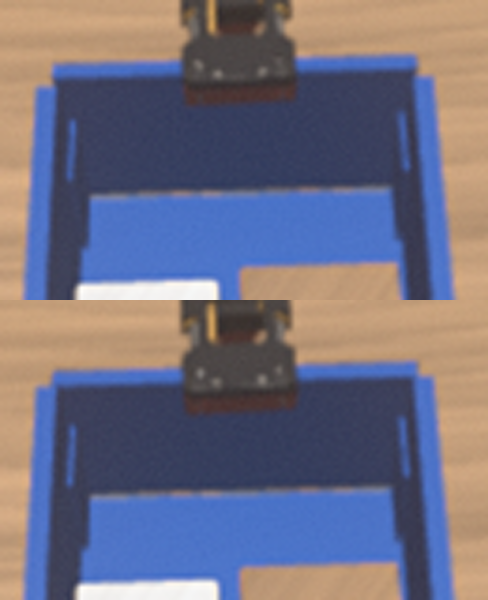

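Emit:
jog_arm(
  linear=[
    [0.001,0,0],
    [0,0,0],
  ],
  angular=[
    [0,0,0],
    [0,0,0],
  ],
  gripper=[0,0],
)

```text
time_s: 6.55
tool_pos: [0.5971, -0.13, 0.1487]
ee_rot: [-3.142, -0.0, 0.0]
contact_force: [-0.6, 0.6, 0.3]
opening: 0.001
```

Emit:
jog_arm(
  linear=[
    [0.001,0,0],
    [0,0,0],
  ],
  angular=[
    [0,0,0],
    [0,0,0],
  ],
  gripper=[0,0],
)

```text
time_s: 6.75
tool_pos: [0.5981, -0.13, 0.1486]
ee_rot: [3.142, -0.0, 0.0]
contact_force: [-0.8, 0.2, 0.1]
opening: 0.002
```

```bash
cat > m.py <<'E'
from h import *
F=[];E=[]
for i in range(6):
    im=cams.get_image('side').astype(int);s=env.get_state();F.append(s['contact_force'])
# lip top outer edge rows (wood->blue) & carton/back references, subpixel by 50% red crossing
def edge(im,u,lo,hi):
    r=im[lo:hi,u-1:u+2,0].mean(1); m=(r.max()+r.min())/2; i=np.where((r[:-1]>m)&(r[1:]<=m))[0][0]; return lo+i+(r[i]-m)/(r[i]-r[i+1])
print('F',np.mean(F,0).round(2),'x',s['tool_pos'][0].round(4),'lip rows',[round(edge(im,u,197,216),2) for u in(262,270,278,330,338,345)],
 'back rows',[round(float(np.argmax(np.abs(np.diff(im[300:325,u-1:u+2,0].mean(1))))+300),1) for u in(270,300,340)])
a=cv2.imread('pics/side1.png')[285:325,240:370].astype(int)
print('shift back rim px',cv2.phaseCorrelate(cv2.cvtColor(np.uint8(im[285:325,240:370]),cv2.COLOR_RGB2GRAY).astype(np.float32),cv2.cvtColor(np.uint8(a),cv2.COLOR_BGR2GRAY).astype(np.float32)))
E
python3 m.py
```

```text
F [-0.33  0.    0.35] x 0.5981 lip rows [np.float64(209.15), np.float64(208.99), np.float64(208.75), np.float64(207.25), np.float64(207.08), np.float64(206.92)] back rows [314.0, 313.0, 312.0]
shift back rim px ((0.48381496942651836, -0.007400632965939735), 0.94392242219713)
```

Emit:
jog_arm(
  linear=[
    [0.001,0,0],
    [0,0,0],
  ],
  angular=[
    [0,0,0],
    [0,0,0],
  ],
  gripper=[0,0],
)

```text
time_s: 7.25
tool_pos: [0.5985, -0.13, 0.1486]
ee_rot: [-3.141, 0.0, 0.002]
contact_force: [-3.0, 0.9, 1.9]
opening: 0.006
```

```bash
python3 m.py
```

```text
F [-3.75  0.4   2.14] x 0.5985 lip rows [np.float64(209.23), np.float64(209.13), np.float64(208.79), np.float64(207.39), np.float64(207.17), np.float64(207.21)] back rows [314.0, 313.0, 312.0]
shift back rim px ((0.5129026350233801, 0.030246704464801155), 0.9500303282561126)
```

Emit:
jog_arm(
  linear=[
    [0.001,0,0],
    [0,0,0],
  ],
  angular=[
    [0,0,0],
    [0,0,0],
  ],
  gripper=[0,0],
)

```text
time_s: 7.75
tool_pos: [0.5986, -0.13, 0.1485]
ee_rot: [-3.141, 0.0, 0.005]
contact_force: [-7.9, 0.1, 5.8]
opening: 0.003
```

```bash
python3 m.py
```

```text
F [-7.34  1.01  5.7 ] x 0.5986 lip rows [np.float64(209.21), np.float64(209.14), np.float64(208.79), np.float64(207.4), np.float64(207.19), np.float64(207.21)] back rows [314.0, 313.0, 312.0]
shift back rim px ((0.5460719843325563, 0.025899786021295057), 0.952382307405825)
```

Shut: the force rose to about 7 N with no further motion of the lip, and the crate stayed still. I'll back straight off, then up.

Emit:
jog_arm(
  linear=[
    [-0.003,0,0],
    [-0.01,0,0],
    [-0.02,0,0],
    [-0.03,0,0],
    [-0.03,0,0],
  ],
  angular=[
    [0,0,0],
    [0,0,0],
    [0,0,0],
    [0,0,0],
    [0,0,0],
  ],
  gripper=[0,0,0,0,0],
)

```text
time_s: 8.55
tool_pos: [0.5063, -0.1299, 0.1486]
ee_rot: [3.141, 0.001, 0.002]
contact_force: [0.0, -0.4, -0.0]
opening: 0.006
```

Emit:
jog_arm(
  linear=[
    [0,0,-0.03],
    [0,0,-0.04],
    [0,0,-0.03],
    [0,0,0],
    [0,0,0],
  ],
  angular=[
    [0,0,0],
    [0,0,0],
    [0,0,0],
    [0,0,0],
    [0,0,0],
  ],
  gripper=[0,0,0,0,0],
)

```text
time_s: 9.05
tool_pos: [0.5073, -0.13, 0.2491]
ee_rot: [3.141, 0.0, 0.004]
contact_force: [-0.9, -0.3, -0.4]
opening: 0.008
```

```bash
python3 m.py
python3 - <<'E'
from h import *
snap('side','side5');snap('scene','scene5')
a=cv2.imread('pics/side5.png')[130:330,140:520]; b=cv2.imread('pics/scene5.png')[130:330,170:550]
f=lambda i:cv2.resize(i,(570,300),interpolation=cv2.INTER_CUBIC)
cv2.imwrite('pics/v5.png',np.vstack([f(a),f(b)]))
E
```

```text
F [ 0.08  0.17 -0.05] x 0.5065 lip rows [np.float64(209.21), np.float64(209.11), np.float64(208.77), np.float64(207.3), np.float64(207.16), np.float64(207.21)] back rows [314.0, 313.0, 312.0]
shift back rim px ((0.47649880301906933, -0.058188064360127356), 0.9545475512963754)
```

View pics/v5.png

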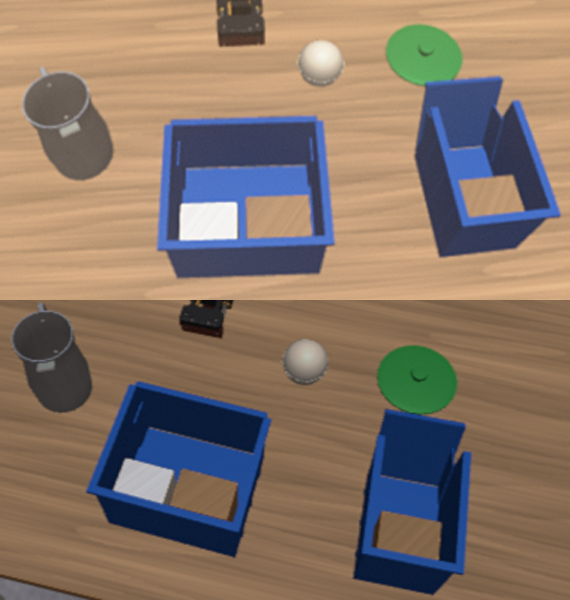

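Front flush, crate in place, narrow front still open, everything else untouched and the hand clear.

```bash
python3 -c "
from station import env; print(env.job_done())"
```

```text
the job is handed in; nothing more can be done
None
```

The wide crate's front is fully shut and the job is handed in. I pushed it shut at the middle of its lip with the closed fingertips, then drew the hand straight back and raised it.

- **Shut:** at the stop the push force rose from about 0.3 N to about 7 N, for about 0.1 mm of finger travel over the last 1 mm step. The lip stayed in the same picture position (within 0.1 pixel) after the hand withdrew.
- **Crate not moved:** the back edge stayed on the same pixel rows from just before the stop until after the hand withdrew. A picture comparison with the one taken before the push showed no vertical shift. It gave a constant half-pixel sideways offset, also present before the stop, which I did not look into.
- **Other things:** the last pictures show the narrow crate's front still open. The ball, pitcher and lid look where they were; I judged these by eye only.
- **Hand clear:** after withdrawal the contact force read about 0 N, and the fingertips were about 100 mm in front of the shut lip. I handed in at about 9.5 s of the 40 s.

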